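# Mix the vial, then draw the gauge arm out to its mark and hold it

### The arm

A 7-joint arm with a two-finger parallel gripper is mounted at the origin on a cart in front of the work surface, level with it; the furniture and walls round the work are solid. World frame = base frame: x ahead of the robot, y to its left, z up, the work surface at z = 0. Lengths are in m, angles in degrees, forces in N, time in s.
With the tool pointing down it reaches from about 0.425 to 0.875 m from the base axis. Payload 4.7 kg.
Tool frame: the origin (TCP) lies at the very end of the fingers, on their centre line; the grasp point (between the pads) lies 19 mm behind it; z points along the fingers, y is the line along which they close (so a half turn about z gives the same grasp; the last joint's range is limited). The gripper opens to 87 mm and grips with 3 to 60 N. Pads are 19 mm wide; open, the fingers measure 117 mm over their backs; the gripper's body (75 mm by 190 mm) begins 51 mm behind the grasp point.
Start: joints at [64.234, 18.392, -4.016, 83.108, 1.295, 78.541, -3.26], TCP at [0.291, -0.581, 0.223] pointing down, gripper open.
Joint ranges: [-163.93, 163.93], [-17.29, 119.83], [-79.2, 71.16], [3.27, 140.29], [-89.18, 269.18], [5.43, 117.66], [-154.24, 154.24]. Speed limits (degrees/s): [147.25, 147.25, 180, 180, 180, 180, 180].

### API

Orientations are given as [roll, pitch, yaw] about the fixed x, y, z axes, in that order (R = Rz(yaw) Ry(pitch) Rx(roll)).
In Python, from cell import telemetry, cams, env gives the robot as it stands.
- The arm moves only by the tool arm_command, never from a script. Its argument "series" is text: rows parted by semicolons, each of 5 numbers parted by spaces: the shift along the tool's x, y, z in mm, then the turn about the tool's z in rad, then the closure in counts, from 0 (fully open) to 255 (shut). A call has 1 to 20 rows; each row shifts and turns the commanded pose from where the row before left it, along the tool's axes as they then stand; what a row does not reach is not made up. A row lasts 1/12 s, in which the tool goes at most 41.7 mm and 7.16 degrees, less where a joint would pass 70% of its speed; a pose out of reach is approached as far as the arm can. A call is refused whole if a number of a shift passes 41.7 or a number of a turn 0.125, either way. A call with a gripper value outside its range is refused whole. The fingers move at their own pace and stop on an object; "squeeze" is the grip in N (left out, the last holds). Time passes only in rows, so rows that do not move let the fingers close. It gives the time, the measured TCP pose, the force, the opening and the grip force at its end, in the units of the state.
- telemetry.get_obs(): the state, without advancing time (a new reading comes with each control period).
- cams.read_camera(name): name is "side" or "top"; returns the picture (400x640x3 uint8, blue, green, red); there is no depth.
- cams.calibration(name): a dict with "K" (3x3 intrinsics, pixels), "origin" and "rotation" of the camera in the world. Camera axes: x right, y down, z forward; pixel columns grow to the right and rows downward; lengths in m; the calibration is good to about 2 mm. A picture is of the moment at which its call begins. calibration takes no time and is no camera call.
- env.sign_off(): hands the job in; it is judged then, once.
The state is a dict: "time_s": time; "qpos": joint angles; "joint_velocities": joint speeds; "effort": joint torques, N m; "tool_pos": TCP position; "tool_rot": TCP orientation; "force": force on the tool from outside, world axes, zero at the start; "wrist_torque": the same for the moment, N m; "grip_width": finger opening in m; "grasp_force": force on a finger pad.
Only numpy, scipy, OpenCV 4.12 (cv2) and the standard library are available. Lean on these libraries where they do the work, as an engineer would, in place of code of your own. Each camera call takes 0.05 s, during which the arm holds its last target. There are 200 camera calls.

### The job

Mix the sample: lift the amber vial out of the gauge stand's socket, tilt it to about 45 degrees for a good second, and stand it upright in the socket again. Then press the stand's lock button fully in, draw the spring-loaded telescoping arm out by its upright post until the pointer stands at the one long mark of the scale, so that the head is over the vial, and finish while gripping the post and holding the arm there. Leave the other things on the bench where they are.

Things in the scene. Friction and masses are not known exactly. Their poses are not given: they have to be found in the camera images.
- gauge: the fixed gauge stand: dark steel base plate 300 x 124 x 12 mm with an aluminium column carrying a level grey sleeve. Origin: centre of the plate's underside, on the bench. Its x axis is the direction in which the telescoping arm slides out; y points to the side that carries the scale (roughly towards the robot); z up. In its frame (mm) the sleeve is a box x -150 to -10, y -18 to 18, z 100 to 136, on a narrower column below
- vial_mid (a point): centre (half-way up) of the sample vial: capped amber glass vial, 32 to 33 mm diameter, 74 mm tall, 45 g, standing in the socket at the start; z along its axis, up. Grasp it across the body
- socket (a point): centre of the socket's floor, 15 mm above the bench: a round black cup with a 40 mm bore, 9 mm deep, 52 mm outside diameter, rim 24 mm above the bench. The vial standing in it has its centre 37 mm above this point, its top 89 mm above the bench. 100 mm along the gauge's x from the retracted head
- button_top (a point): centre of the top face of the round steel lock button, 20 mm diameter, on the top of the sleeve; stands 14 mm proud of the sleeve (150 mm above the bench), pressed straight down
- lock (a joint): travel of the lock button in m: 0 out (arm locked), 0.009 fully in. It takes about 2.5 N to move and stays in where it is left. The arm is blocked until the button is at least 0.006 in
- post (a point): grip point on the post of the telescoping arm: upright black round post, 18 mm diameter, standing 45 mm above the arm's head (an aluminium block 30 x 36 x 30 mm, top 133 mm above the bench); this point is on the post's axis, 157 mm above the bench, 24 mm above the head's top and 21 mm below the post's top. It moves with the arm
- reach (a joint): extension of the telescoping arm in m: 0 retracted (the start), slides along the gauge's +x up to 0.12; 0.100 puts the pointer at the long mark. A spring draws it back in with 3 N at 0, rising evenly to 5.5 N at 0.100
- pointer (a point): tip of the pointer, a thin steel blade that hangs from the arm's head beside the post on the scale side and ends 4 mm above the scale; it moves with the arm and has the same gauge x as the post
- long_mark (a point): middle of the long mark across the white scale strip on the base plate; the only line as long as the strip is wide (21 mm); the others are 7 mm long and 10 mm apart. The arm is at the mark when the pointer has the same gauge x as this point
- other_vial: bystander, to be left alone: capped amber vial like the sample vial but standing on the bench, 33 dia x 74 mm; origin at its underside
- beaker_50: bystander, to be left alone: small empty glass beaker, 39 dia x 48 mm; origin at its underside
- lab_timer: bystander, to be left alone: white bench timer, 59 x 66 x 26 mm; origin at its underside
- dish: bystander, to be left alone: open glass dish, 58 dia x 26 mm; origin at its underside
Not all that is in view belongs to the job. Leave any blue or turquoise look-alike of the part that bears vial_mid alone.

How it is judged:
By the outcome, as a careful person would: the job done as asked, in the order asked, and still so for the second after the job is handed in, while the arm keeps its last pose, push and grip.
It also fails if it takes over 64 s, if anything falls off the work surface, if the arm or the gripper's body presses on something with over 40 N, if the wrist force passes 120 N, or if a joint passes its speed limit or range.

## Working session

There is one attempt and no reset: what is moved stays moved. The work goes in short steps, Python scripts to look and compute and a tool call to move; the robot and the scene stay as the last step left them, time stands still between calls to the robot, and variables do not carry over. Pictures are saved under pics/ and viewed, at most 10 in all, crops included, and the job is handed in when it is done.

Besides the shell and the picture viewer there is one more tool, called after "Emit:" by a JSON object that holds its "api" and its "payload". arm_command: Moves the arm, as the interface text tells. Its arguments: {"type":"object","properties":{"series":{"type":"string"},"squeeze":{"type":"number"}},"required":["series"]}

```bash
mkdir -p pics; ls; python3 - <<'E'
from cell import telemetry,cams,env
import cv2
for n in("side","top"):
    cv2.imwrite(f"pics/{n}0.png",cams.read_camera(n)); c=cams.calibration(n); print(n,c)
print(telemetry.get_obs())
E
```

```text
pics
side {'K': array([[450.71863379,   0.        , 327.7544374 ],
       [  0.        , 450.71863379, 200.72665123],
       [  0.        ,   0.        ,   1.        ]]), 'origin': array([ 0.41803287, -0.77384353,  0.83361942]), 'rotation': array([-148.79846863,    0.54230723,  -18.20505075])}
top {'K': array([[455.69994319,   0.        , 321.97581301],
       [  0.        , 455.69994319, 201.01308532],
       [  0.        ,   0.        ,   1.        ]]), 'origin': array([ 0.4987885 , -0.35780217,  1.0778196 ]), 'rotation': array([-1.77174160e+02,  1.09889154e-01, -8.82659953e+01])}
{'time_s': 0.1, 'qpos': array([64.23420319, 18.43216889, -4.01474063, 83.16599889,  1.29491045,
       78.5411651 , -3.25837724]), 'joint_velocities': array([ 0.10446375, -0.08213321, -0.00219646, -0.10287068,  0.00111012,
        0.03212621, -0.04179746]), 'effort': array([-2.68836202e-04, -4.92573130e+01, -4.06032633e-01, -3.13396919e+01,
       -6.41976669e-02,  3.95215326e-02,  5.76041998e-05]), 'tool_pos': array([ 0.29051017, -0.58093007,  0.22161751]), 'tool_rot': array([-1.79905888e+02,  5.57602575e-03,  2.65762078e+01]), 'force': array([0.28919913, 0.59775172, 0.56315674]), 'wrist_torque': array([-0.03341233,  0.02107136, -0.0038769 ]), 'grasp_force': 0.0, 'grip_width': 0.08686116599601841}
```

View pics/side0.png

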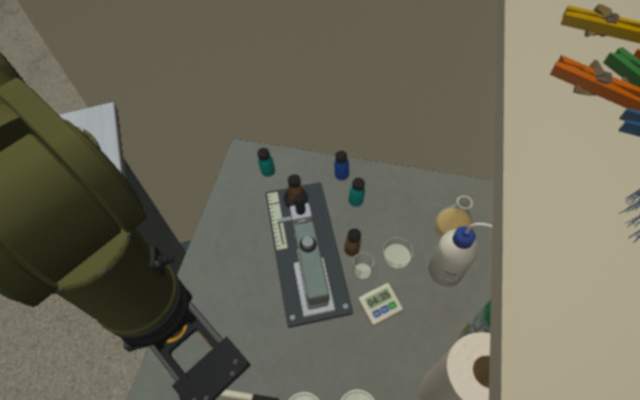

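View pics/top0.png

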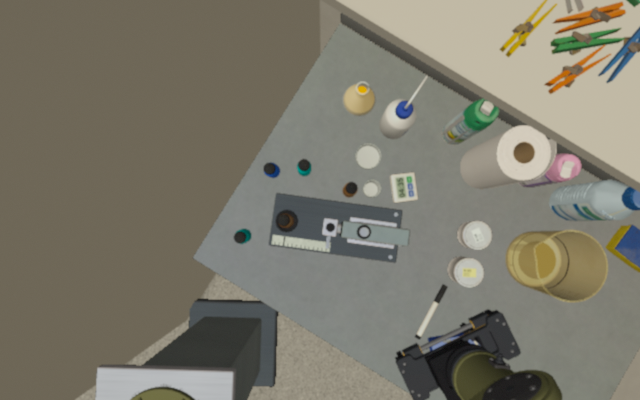

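Side view: the amber vial in the socket is at about (295,188), with the post, head and button at (301,208) and (308,242). Top view candidates for vial_mid:
- Amber vial on the plate, (287,220). This is the one, because it stands in the socket on the stand.
- Amber vial on the bench, (350,189). This is the bystander.
- Blue (271,170), teal (304,167) and teal (242,236). These are look-alikes.

I'll check the choice in a close crop.

```bash
python3 - <<'E'
import cv2,numpy as np
a=cv2.imread("pics/top0.png")[180:270,260:420]; b=cv2.imread("pics/side0.png")[165:335,250:365]
cv2.imwrite("pics/topc.png",cv2.resize(a,None,fx=5,fy=5,interpolation=cv2.INTER_CUBIC))
cv2.imwrite("pics/sidec.png",cv2.resize(b,None,fx=3.5,fy=3.5,interpolation=cv2.INTER_CUBIC))
E
```

```text
(no output)
```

View pics/topc.png

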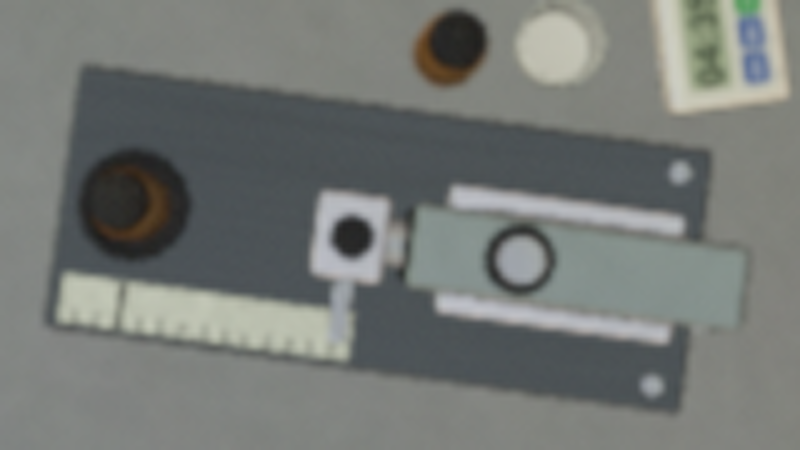

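View pics/sidec.png

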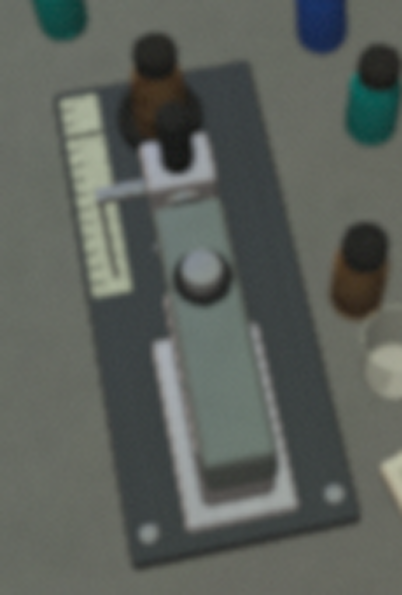

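The crop confirms it: the amber vial in the black cup on the plate is the sample. Now I'll fit the gauge pose.

```bash
cat >h.py <<'E'
import numpy as np
from cell import telemetry,cams,env
from scipy.spatial.transform import Rotation as R
def rot(r): return R.from_euler('xyz',r,degrees=True)
def proj(n,P):
    c=cams.calibration(n); K=c['K']; p=rot(c['rotation']).inv().apply(np.atleast_2d(P)-c['origin'])
    return (p@K.T)[:,:2]/p[:,2:]
def ray(n,uv,z):
    c=cams.calibration(n); d=rot(c['rotation']).apply(np.linalg.inv(c['K'])@[*uv,1]); return c['origin']+d*(z-c['origin'][2])/d[2]
E
python3 - <<'E'
from h import *
from scipy.optimize import least_squares
T=np.array([[84,65],[710,150],[680,410],[48,325],[352,236],[521,258],[120,194],[121,306]])/5+[260,180]-.4
S=np.array([[247,62],[357,520],[135,567],[55,92],[174,115],[203,268],[155,48],[86,133]])/3.5+[250,165]-.35
def pts(p):
    x,y,w,px,bx,my,vx,vy=p
    G=np.array([[.15,-.062,.012],[-.15,-.062,.012],[-.15,.062,.012],[.15,.062,.012],[px,0,.178],[bx,0,.150],[vx,vy,.089],[px+.1,my,.013]])
    return R.from_euler('z',w).apply(G)+[x,y,0]
def f(p): P=pts(p); return np.r_[(proj('top',P)-T),(proj('side',P)-S)].ravel()
y0=ray('top',T[0],.012);print(y0,ray('top',T[2],.012))
c=(y0+ray('top',T[2],.012))/2
s=least_squares(f,[c[0],c[1],1.6,0,-.05,.04,.1,0],loss='soft_l1')
print(s.x.round(4),np.degrees(s.x[2])); r=f(s.x).reshape(2,8,2).round(1);print(r.tolist());print(pts(s.x).round(4))
E
```

```text
[ 0.56782663 -0.24677448  0.012     ] [ 0.41546115 -0.52958841  0.012     ]
[ 0.4907 -0.3885  1.4638  0.0161 -0.0543  0.0471  0.1171 -0.0026] 83.86846528865293
[[[-0.4, -0.2], [1.4, 0.3], [0.6, 1.1], [-0.7, 0.4], [0.2, 0.2], [0.5, 0.4], [-0.0, 0.7], [-0.0, -0.2]], [[1.0, -1.4], [2.2, -0.6], [-0.4, 0.2], [-0.3, 0.3], [-0.0, -0.3], [0.2, -0.6], [0.6, -0.1], [-0.1, 0.2]]]
[[ 0.5683 -0.2459  0.012 ]
 [ 0.5363 -0.5442  0.012 ]
 [ 0.413  -0.531   0.012 ]
 [ 0.445  -0.2327  0.012 ]
 [ 0.4924 -0.3725  0.178 ]
 [ 0.4849 -0.4425  0.15  ]
 [ 0.5058 -0.2723  0.089 ]
 [ 0.4562 -0.268   0.013 ]]
```

Plan: moves allow no roll or pitch, so I'll pivot the vial passively. I grip it above its middle, push its lower side across the sleeve's upper edge to tilt it, then square it flush against the opposite sleeve wall. First step: turn and travel over the vial.

Emit:
{"api": "arm_command", "payload": {"series": "0 0 0 -0.1 0;0 0 0 -0.1 0;0 0 0 -0.1 0;0 0 0 -0.1 0;0 0 0 -0.1 0;0 0 0 -0.1 0;0 0 0 -0.1 0;0 0 0 -0.1 0;0 0 0 -0.1 0;0 0 0 -0.1 0;0 0 0 0 0", "squeeze": 8}}

```text
time_s: 1.02
tool_pos: [0.2906, -0.5811, 0.2219]
tool_rot: [-180.0, -0.1, 84.0]
force: [0.7, -0.7, -0.7]
grip_width: 0.0872
grasp_force: 0.0
```

Emit:
{"api": "arm_command", "payload": {"series": "16.5 9 0 0 0;16.5 9 0 0 0;16.5 9 0 0 0;16.5 9 0 0 0;16.5 9 0 0 0;16.5 9 0 0 0;16.5 9 0 0 0;16.5 9 0 0 0;16.5 9 0 0 0;16.5 9 0 0 0;16.5 9 0 0 0;16.5 9 0 0 0;16.5 9 0 0 0;16.5 9 0 0 0;16.5 9 0 0 0;16.5 9 0 0 0;16.5 9 0 0 0;16.5 9 0 0 0;16.5 9 0 0 0;16.5 9 0 0 0"}}

```text
time_s: 2.68
tool_pos: [0.5052, -0.2716, 0.2223]
tool_rot: [-180.0, -0.0, 83.7]
force: [0.8, -0.9, 1.0]
grip_width: 0.0871
grasp_force: 0.0
```

```bash
cat >>h.py <<'E'
GY=np.radians(83.87); PC=np.array([.4907,-.3885])
GX=np.array([np.cos(GY),np.sin(GY)]); GYv=np.array([-np.sin(GY),np.cos(GY)])
def g2w(x,y): return PC+x/1e3*GX+y/1e3*GYv
def st(tx=None,ty=None,tz=None):
    o=telemetry.get_obs(); p=o['tool_pos']; d=p[:2]-PC
    print('t',round(o['time_s'],2),'tcp',(p*1e3).round(1),'rpy',o['tool_rot'].round(1),'gauge mm',round(d@GX*1e3,1),round(d@GYv*1e3,1),'F',o['force'].round(1),'w',round(o['grip_width']*1e3,1),'g',round(o['grasp_force'],1),'q',o['qpos'].round(0))
    if tx is not None:
        w=np.r_[g2w(tx,ty),tz/1e3]-p; print('to target, tool mm',(rot(o['tool_rot']).inv().apply(w)*1e3).round(1))
E
python3 -c "
from h import *
st(117,-1,48)"
```

```text
t 2.68 tcp [ 505.2 -271.6  222.3] rpy [-180.    -0.    83.7] gauge mm 117.8 -2.0 F [ 0.8 -0.9  1. ] w 87.1 g 0.0 q [ 48.  11. -25.  94.   5.  77.  16.]
to target, tool mm [ -0.8  -0.9 174.3]
```

Emit:
{"api": "arm_command", "payload": {"series": "0 0 15 0 0;0 0 15 0 0;0 0 15 0 0;0 0 15 0 0;0 0 15 0 0;0 0 15 0 0;0 0 15 0 0;0 0 15 0 0;0 0 15 0 0;0 0 15 0 0;0 0 10 0 0;0 0 8 0 0;0 0 6 0 0;0 0 0 0 0"}}

```text
time_s: 3.85
tool_pos: [0.5043, -0.2722, 0.0474]
tool_rot: [-179.9, -0.0, 83.8]
force: [-0.5, -0.2, -0.0]
grip_width: 0.0869
grasp_force: 0.0
```

Emit:
{"api": "arm_command", "payload": {"series": "0 0 0 0 120;0 0 0 0 180;0 0 0 0 200;0 0 0 0 220;0 0 0 0 220;0 0 0 0 220;0 0 0 0 220;0 0 0 0 220", "squeeze": 8}}

```text
time_s: 4.52
tool_pos: [0.505, -0.2725, 0.0486]
tool_rot: [180.0, 0.0, 83.9]
force: [-0.3, 0.2, -0.6]
grip_width: 0.0417
grasp_force: 0.0
```

```bash
python3 -c "
from h import *
st(117,0,48)
im=cams.read_camera('top')[150:280,220:420]
import cv2;cv2.imwrite('pics/g1.png',cv2.resize(im,None,fx=4,fy=4,interpolation=2))"
```

```text
t 4.52 tcp [ 505.  -272.5   48.6] rpy [180.    0.   83.9] gauge mm 116.8 -1.8 F [-0.3  0.2 -0.6] w 41.7 g 0.0 q [ 46.  20. -24. 104.   9.  58.  12.]
to target, tool mm [ 0.2 -1.8  0.6]
```

View pics/g1.png

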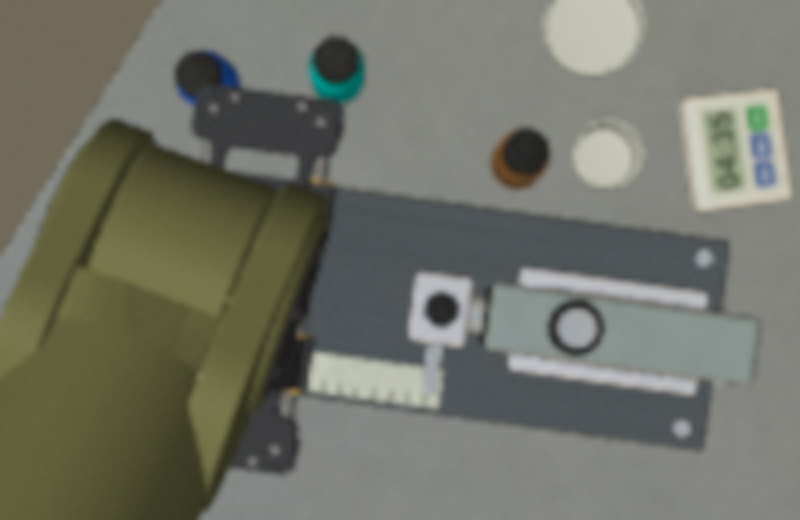

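The gripper is over the vial, and the post at about (440,308) in the crop is clear of it. The fingers are still closing.

Emit:
{"api": "arm_command", "payload": {"series": "0 0 0 0 240;0 0 0 0 240;0 0 0 0 240;0 0 0 0 240;0 0 0 0 240;0 0 0 0 240"}}

```text
time_s: 5.07
tool_pos: [0.505, -0.2725, 0.0486]
tool_rot: [-180.0, 0.0, 83.9]
force: [0.6, 0.1, 0.4]
grip_width: 0.0325
grasp_force: 8.0
```

Emit:
{"api": "arm_command", "payload": {"series": "0 0 -6 0 240;0 0 -8 0 240;0 0 -10 0 240;0 0 -15 0 240;0 0 -15 0 240;0 0 -15 0 240;0 0 -15 0 240;0 0 -15 0 240;0 0 -15 0 240;0 0 -15 0 240;0 0 -15 0 240;0 0 -10 0 240;0 0 0 0 240;0 0 0 0 240"}}

```text
time_s: 6.23
tool_pos: [0.5053, -0.2726, 0.2034]
tool_rot: [179.9, 0.1, 83.9]
force: [-0.7, 0.0, -0.7]
grip_width: 0.0322
grasp_force: 8.0
```

```bash
python3 -c "
from h import *
st(-100,55,202)"
```

```text
t 6.23 tcp [ 505.3 -272.6  203.4] rpy [1.799e+02 1.000e-01 8.390e+01] gauge mm 116.8 -2.2 F [-0.7  0.  -0.7] w 32.2 g 8.0 q [ 48.  11. -25.  95.   5.  75.  16.]
to target, tool mm [-216.8  -57.2    1.5]
```

Emit:
{"api": "arm_command", "payload": {"series": "0 -11.4 0 0 240;0 -11.4 0 0 240;0 -11.4 0 0 240;0 -11.4 0 0 240;0 -11.4 0 0 240;-15.5 0 0 0 240;-15.5 0 0 0 240;-15.5 0 0 0 240;-15.5 0 0 0 240;-15.5 0 0 0 240;-15.5 0 0 0 240;-15.5 0 0 0 240;-15.5 0 0 0 240;-15.5 0 0 0 240;-15.5 0 0 0 240;-15.5 0 0 0 240;-15.5 0 0 0 240;-15.5 0 0 0 240;-15.5 0 0 0 240"}}

```text
time_s: 7.82
tool_pos: [0.4249, -0.4837, 0.2025]
tool_rot: [-180.0, 0.0, 83.9]
force: [0.3, 0.1, 0.7]
grip_width: 0.0321
grasp_force: 8.0
```

Emit:
{"api": "arm_command", "payload": {"series": "0 0 0 0.1121 240;0 0 0 0.1121 240;0 0 0 0.1121 240;0 0 0 0.1121 240;0 0 0 0.1121 240;0 0 0 0.1121 240;0 0 0 0.1121 240;0 0 0 0.1121 240;0 0 0 0.1121 240;0 0 0 0.1121 240;0 0 0 0.1121 240;0 0 0 0.1121 240;0 0 0 0.1121 240;0 0 0 0.1121 240;0 0 0 0 240"}}

```text
time_s: 9.07
tool_pos: [0.4251, -0.4828, 0.2025]
tool_rot: [180.0, 0.0, -6.2]
force: [0.2, -0.8, 0.1]
grip_width: 0.0322
grasp_force: 8.0
```

```bash
python3 -c "
from h import *
st(-100,40,157)
im=cams.read_camera('side')[120:360,180:420]
import cv2;cv2.imwrite('pics/s1.png',cv2.resize(im,None,fx=2.5,fy=2.5,interpolation=2))"
```

```text
t 9.07 tcp [ 425.1 -482.8  202.5] rpy [180.    0.   -6.2] gauge mm -100.8 55.2 F [ 0.2 -0.8  0.1] w 32.2 g 8.0 q [ 50.  18.  -5.  86.   2.  76. -51.]
to target, tool mm [15.2 -0.8 45.5]
```

View pics/s1.png

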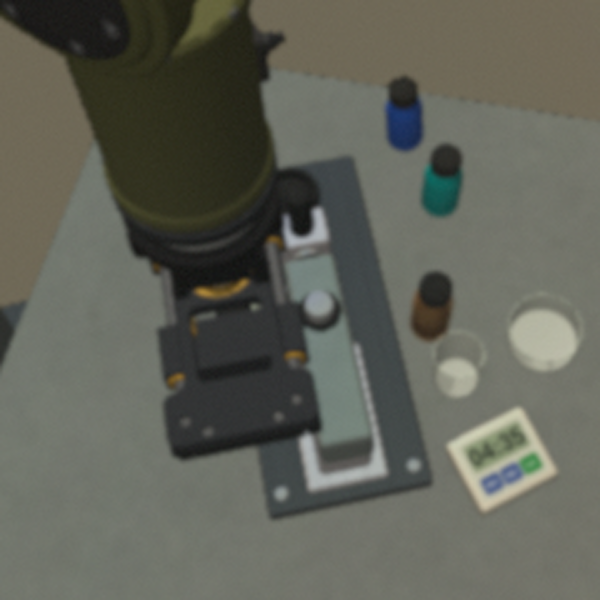

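Emit:
{"api": "arm_command", "payload": {"series": "0 0 10 0 240;0 0 10 0 240;0 0 10 0 240;0 0 10 0 240;0 0 5.5 0 240;4 0 0 0 240;4 0 0 0 240;4 0 0 0 240;4 0 0 0 240;4 0 0 0 240;0 0 0 0 240"}}

```text
time_s: 10.03
tool_pos: [0.4465, -0.4841, 0.1575]
tool_rot: [180.0, -0.1, -6.0]
force: [-0.3, 0.0, -0.3]
grip_width: 0.0322
grasp_force: 8.0
```

Emit:
{"api": "arm_command", "payload": {"series": "3 0 0 0 240;3 0 0 0 240;3 0 0 0 240;3 0 0 0 240;3 0 0 0 240"}}

```text
time_s: 10.45
tool_pos: [0.46, -0.4861, 0.1574]
tool_rot: [180.0, 0.0, -6.1]
force: [-2.3, 0.4, 1.0]
grip_width: 0.0319
grasp_force: 8.0
```

```bash
python3 -c "
from h import *
st(-100,1.5,157)"
```

```text
t 10.45 tcp [ 460.  -486.1  157.4] rpy [180.    0.   -6.1] gauge mm -100.3 20.1 F [-2.3  0.4  1. ] w 31.9 g 8.0 q [ 48.  23.  -5.  85.   2.  72. -53.]
to target, tool mm [18.6 -0.3  0.4]
```

Contact force is about 2.3 N, as expected. Continuing.

Emit:
{"api": "arm_command", "payload": {"series": "3 0 0 0 240;3 0 0 0 240;3 0 0 0 240;3 0 0 0 240;3 0 0 0 240;3.5 0 0 0 240;0 0 0 0 240"}}

```text
time_s: 11.03
tool_pos: [0.4794, -0.4875, 0.1569]
tool_rot: [-180.0, -0.0, -6.0]
force: [-1.1, 0.0, 1.5]
grip_width: 0.032
grasp_force: 8.0
```

Emit:
{"api": "arm_command", "payload": {"series": "0 0 -8 0 240;0 0 -12 0 240;0 0 -15 0 240;0 0 -15 0 240;0 0 -15 0 240;0 0 -15 0 240;0 0 0 0 240", "squeeze": 12}}

```text
time_s: 11.62
tool_pos: [0.4801, -0.4891, 0.2426]
tool_rot: [179.7, -0.4, -6.0]
force: [-0.0, -0.1, 0.5]
grip_width: 0.0318
grasp_force: 12.0
```

```bash
python3 -c "
from h import *
st(-100,-70,210)
import cv2,numpy as np
a=cams.read_camera('side')[160:330,220:390]
b=cams.read_camera('top')[170:320,300:440]
cv2.imwrite('pics/s2.png',np.hstack([cv2.resize(a,(400,400),interpolation=2),cv2.resize(b,(373,400),interpolation=2)]))"
```

```text
t 11.62 tcp [ 480.1 -489.1  242.6] rpy [179.7  -0.4  -6. ] gauge mm -101.2 -0.2 F [-0.  -0.1  0.5] w 31.8 g 12.0 q [ 47.  22.  -5.  76.   2.  81. -54.]
to target, tool mm [69.6 -1.2 33.1]
```

View pics/s2.png

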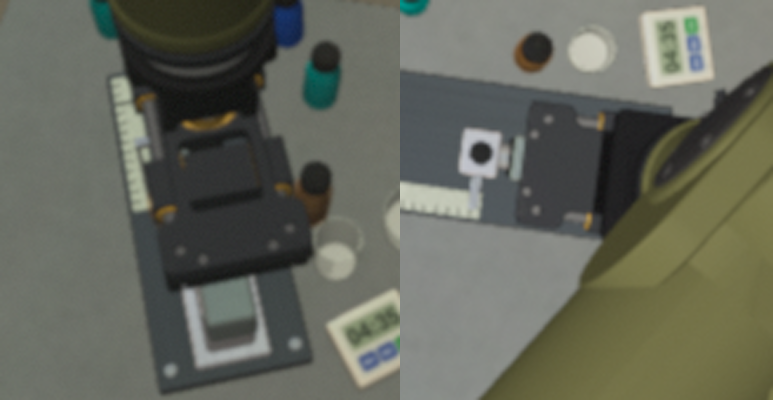

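The hand hides the vial in both views. I'll carry it, still tilted, to a spot where the side camera can see under the hand, and count that as the hold.

Emit:
{"api": "arm_command", "payload": {"series": "0 -15 0 0 240;0 -20 0 0 240;0 -20 0 0 240;0 -20 0 0 240;0 -20 0 0 240;0 -20 0 0 240;0 -20 0 0 240;0 -20 0 0 240;0 -20 0 0 240;0 -20 0 0 240;0 -20 0 0 240;0 -20 0 0 240;0 -20 0 0 240;0 -20 0 0 240;0 -20 0 0 240;0 -15 0 0 240;0 -10 0 0 240"}}

```text
time_s: 13.13
tool_pos: [0.5118, -0.1671, 0.2361]
tool_rot: [-179.9, 0.1, -5.9]
force: [0.0, -0.2, -0.6]
grip_width: 0.0321
grasp_force: 12.0
```

Emit:
{"api": "arm_command", "payload": {"series": "0 0 0 -0.1 240;0 0 0 -0.1 240;0 0 0 -0.1 240;0 0 0 -0.1 240;0 0 0 -0.1 240;0 0 0 -0.1 240;0 0 0 -0.1 240;0 0 0 -0.1 240;0 0 0 0 240;0 0 0 0 240;0 0 0 0 240;0 0 0 0 240;0 0 0 0 240;0 0 0 0 240;0 0 0 0 240;0 0 0 0 240"}}

```text
time_s: 14.47
tool_pos: [0.5121, -0.1695, 0.2371]
tool_rot: [180.0, 0.0, 39.8]
force: [-0.4, 0.0, -0.7]
grip_width: 0.0323
grasp_force: 12.0
```

```bash
python3 -c "
from h import *
st()
o=telemetry.get_obs();g=o['tool_pos']+rot(o['tool_rot']).apply([0,0,-.019]);X=rot(o['tool_rot']).apply([1,0,0])
uv=proj('side',g)[0].astype(int);print(uv)
import cv2
im=cams.read_camera('side');y,x=max(uv[1]-70,0),uv[0]-70;print(x,y)
for th in (0,30,45,60):
  t=np.radians(th);u=np.cos(t)*np.array([0,0,1])+np.sin(t)*X
  print(th,((proj('side',[g+u*.022,g-u*.052])-[x,y])*4).round(0).tolist())
cv2.imwrite('pics/s3.png',cv2.resize(im[y:y+140,x:x+140],None,fx=4,fy=4,interpolation=2))"
```

```text
t 14.47 tcp [ 512.1 -169.5  237.1] rpy [180.    0.   39.8] gauge mm 220.0 2.1 F [-0.4  0.  -0.7] w 32.3 g 12.0 q [ 33.   5. -18.  97.   2.  78. -36.]
[275  79]
205 9
0 [[276.0, 246.0], [293.0, 366.0]]
30 [[291.0, 236.0], [259.0, 391.0]]
45 [[298.0, 236.0], [243.0, 393.0]]
60 [[303.0, 239.0], [229.0, 388.0]]
```

View pics/s3.png

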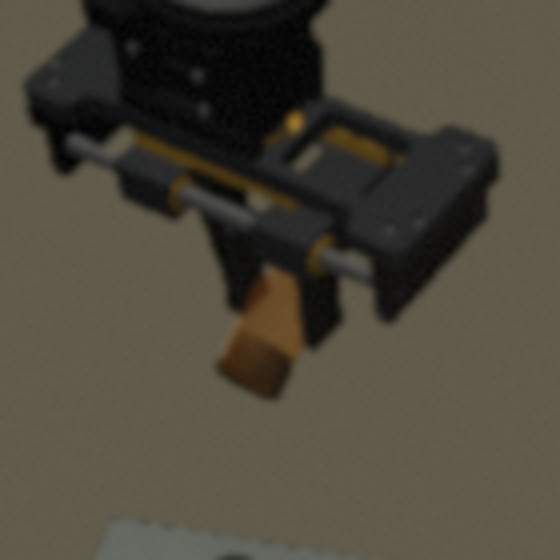

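The vial is visible below the fingers, with its lower end near (258,370) in the crop, and it is clearly tilted. I'll fit a cylinder silhouette to the amber pixels to get the angle, without spending another picture view.

```bash
cat >fit.py <<'E'
from h import *
import cv2
def fit(mask_s,x0,y0,sc=4,lo=300):
    o=telemetry.get_obs();g=o['tool_pos']+rot(o['tool_rot']).apply([0,0,-.019]);Rt=rot(o['tool_rot']);X=Rt.apply([1,0,0]);Y=Rt.apply([0,1,0])
    a=np.linspace(0,2*np.pi,40); res=[]
    for th in range(-90,121,3):
        t=np.radians(th);u=np.cos(t)*np.array([0,0,1])+np.sin(t)*X;n=np.cross(u,Y)
        for L in range(20,70,4):
          for dx in (-9,-6,-3,0,3,6,9):
            c=g+X*dx/1e3; ring=.0162*(np.cos(a)[:,None]*n+np.sin(a)[:,None]*Y)
            P=np.r_[c-u*L/1e3+ring,c+u*(56-L)/1e3+ring]
            q=((proj('side',P)-[x0,y0]+.5)*sc).astype(np.int32); m=np.zeros(mask_s.shape,np.uint8)
            cv2.fillConvexPoly(m,cv2.convexHull(q),1)
            m=m[lo:]; k=mask_s[lo:]; res.append(((m&k).sum()/max((m|k).sum(),1),th,L,dx))
    res.sort(reverse=True); print([(round(float(r[0]),3),*r[1:]) for r in res[:12]])
E
python3 - <<'E'
from fit import *
im=cv2.imread('pics/s3.png').astype(int)
m=((im[...,2]-im[...,0]>35)&(im[...,2]>60)).astype(np.uint8); m[:270]=0;m[420:]=0
ys,xs=np.nonzero(m);print(m.sum(),xs.min(),xs.max(),ys.min(),ys.max())
for y in range(280,410,10):
    r=np.nonzero(m[y])[0]; print(y,(r.min(),r.max()) if len(r) else None)
for p in [(260,310),(280,310),(260,360),(250,375),(290,340),(400,400)]: print(p,im[p[1],p[0]])
# mask incl. only lower region clear of fingers
fit(m,205,9,lo=330)
E
```

```text
5227 220 303 270 367
280 (np.int64(262), np.int64(294))
290 (np.int64(258), np.int64(297))
300 (np.int64(252), np.int64(298))
310 (np.int64(245), np.int64(298))
320 (np.int64(236), np.int64(300))
330 (np.int64(231), np.int64(302))
340 (np.int64(226), np.int64(302))
350 (np.int64(221), np.int64(302))
360 (np.int64(221), np.int64(297))
370 None
380 None
390 None
400 None
(260, 310) [ 38  73 101]
(280, 310) [ 42  77 106]
(260, 360) [23 41 61]
(250, 375) [19 35 53]
(290, 340) [ 41  77 106]
(400, 400) [76 91 98]Traceback (most recent call last):
  File "<stdin>", line 9, in <module>
  File "fit.py", line 12, in fit
    q=((proj('side',P)-[x0,y0]+.5)*sc).astype(np.int32); m=np.zeros(mask_s.shape,np.uint8)
        ~~~~^^^^^^^^^^
  File "h.py", line 6, in proj
    c=cams.calibration(n); K=c['K']; p=rot(c['rotation']).inv().apply(np.atleast_2d(P)-c['origin'])
ValueError: time passes only in moves, steps and waits
```

```bash
sed -i 's/^def rot/import functools\ncal=functools.cache(lambda n:cams.calibration(n))\ndef rot/; s/c=cams.calibration(n);/c=cal(n);/' h.py
python3 - <<'E'
from fit import *
im=cv2.imread('pics/s3.png').astype(int)
m=((im[...,2]>1.7*im[...,0])&(im[...,2]-im[...,0]>20)).astype(np.uint8); m[:270]=0;m[420:]=0
for y in range(330,410,10):
    r=np.nonzero(m[y])[0]; print(y,(r.min(),r.max()) if len(r) else None)
m[:,304:]=0
fit(m,205,9,lo=325)
E
```

```text
330 (np.int64(234), np.int64(305))
340 (np.int64(229), np.int64(305))
350 (np.int64(224), np.int64(301))
360 (np.int64(220), np.int64(296))
370 (np.int64(221), np.int64(285))
380 (np.int64(234), np.int64(280))
390 (np.int64(254), np.int64(276))
400 None
[(0.892, 45, 48, 3), (0.889, 36, 40, -6), (0.887, 33, 40, -6), (0.887, 48, 48, 3), (0.883, 42, 44, 0), (0.881, 54, 52, 6), (0.876, 39, 40, -6), (0.875, 30, 40, -6), (0.873, 51, 48, 3), (0.873, 39, 44, -3), (0.872, 51, 52, 6), (0.869, 42, 44, -3)]
```

The fit gives about 45° with the grip about 47 mm above the vial's bottom, and it has been held for over 2 s. To restore it, the arm head's +x face is nearest, so I turn to yaw 84 and push the vial flush against it.

Emit:
{"api": "arm_command", "payload": {"series": "0 0 0 -0.11 240;0 0 0 -0.11 240;0 0 0 -0.11 240;0 0 0 -0.11 240;0 0 0 -0.11 240;0 0 0 -0.11 240;0 0 0 -0.11 240;0 0 0 0 240", "squeeze": 8}}

```text
time_s: 15.18
tool_pos: [0.512, -0.1696, 0.2371]
tool_rot: [-180.0, 0.0, 84.1]
force: [-1.1, -0.0, -0.5]
grip_width: 0.0323
grasp_force: 8.0
```

```bash
python3 -c "
from h import *
st(105,-0.5,128)"
```

```text
t 15.18 tcp [ 512.  -169.6  237.1] rpy [-180.     0.    84.1] gauge mm 220.0 2.2 F [-1.1 -0.  -0.5] w 32.3 g 8.0 q [ 35.   6. -20.  97.   2.  78.   8.]
to target, tool mm [-115.     2.3  109.1]
```

Emit:
{"api": "arm_command", "payload": {"series": "-11.5 0.3 11 0 240;-11.5 0.2 11 0 240;-11.5 0.3 11 0 240;-11.5 0.2 11 0 240;-11.5 0.2 11 0 240;-11.5 0.2 11 0 240;-11.5 0.2 11 0 240;-11.5 0.2 11 0 240;-11.5 0.3 11 0 240;-11.5 0.2 10 0 240;0 0 0 0 240;0 0 0 0 240"}}

```text
time_s: 16.18
tool_pos: [0.5015, -0.2847, 0.1272]
tool_rot: [-179.9, -0.0, 83.8]
force: [-0.2, -0.3, -0.3]
grip_width: 0.0323
grasp_force: 8.0
```

Emit:
{"api": "arm_command", "payload": {"series": "-4 0 0 0 240;-4 0 0 0 240;-4 0 0 0 240;-4 0 0 0 240;-4 0 0 0 240;-3 0 0 0 240;-3 0 0 0 240;-3 0 0 0 240;-3 0 0 0 240;-3 0 0 0 240"}}

```text
time_s: 17.02
tool_pos: [0.4987, -0.3163, 0.1278]
tool_rot: [-179.9, -0.3, 84.0]
force: [0.2, 9.5, 1.5]
grip_width: 0.0325
grasp_force: 8.0
```

```bash
python3 -c "
from h import *
st(47.5,-0.5,128)"
```

```text
t 17.02 tcp [ 498.7 -316.3  127.8] rpy [-179.9   -0.3   84. ] gauge mm 72.6 -0.3 F [0.2 9.5 1.5] w 32.5 g 8.0 q [ 42.  16. -15.  98.   4.  67.  21.]
to target, tool mm [-25.1   0.2  -0.4]
```

Force is 9.5 N because the corner is jamming against sliding down. I'll go along an arc instead, raising while advancing, so the corner stays put.

Emit:
{"api": "arm_command", "payload": {"series": "0 0 -2 0 240;0 0 -2 0 240;-1 0 -2 0 240;-2 0 -2 0 240;-2 0 -2 0 240;0 0 0 0 240"}}

```text
time_s: 17.52
tool_pos: [0.4989, -0.321, 0.1388]
tool_rot: [180.0, -0.2, 84.0]
force: [0.3, 7.8, 3.1]
grip_width: 0.0324
grasp_force: 8.0
```

```bash
python3 -c "
from h import *
st(47.5,-0.5,128)"
```

```text
t 17.52 tcp [ 498.9 -321.   138.8] rpy [180.   -0.2  84. ] gauge mm 68.0 -0.9 F [0.3 7.8 3.1] w 32.4 g 8.0 q [ 43.  15. -14.  97.   4.  68.  21.]
to target, tool mm [-20.5  -0.5  10.7]
```

Emit:
{"api": "arm_command", "payload": {"series": "8 0 0 0 240;15 0 -10 0 240;20 0 -15 0 240;20 0 -15 0 240;20 0 -15 0 240;20 0 -15 0 240;20 0 -15 0 240;20 0 -10 0 240;5 0 0 0.11 240;0 0 0 0.11 240;0 0 0 0.11 240;0 0 0 0.11 240;0 0 0 0.11 240;0 0 0 0.11 240;0 0 0 0.11 240;0 0 0 0 240"}}

```text
time_s: 18.85
tool_pos: [0.5137, -0.1768, 0.2341]
tool_rot: [179.9, 0.0, 39.6]
force: [-0.5, 0.2, -0.8]
grip_width: 0.0323
grasp_force: 8.0
```

```bash
cat >>fit.py <<'E'
def look(name):
    o=telemetry.get_obs();g=o['tool_pos']+rot(o['tool_rot']).apply([0,0,-.019])
    uv=proj('side',g)[0].astype(int); y,x=max(uv[1]-70,0),uv[0]-70
    im=cv2.resize(cams.read_camera('side')[y:y+140,x:x+140],None,fx=4,fy=4,interpolation=2); cv2.imwrite(name,im)
    im=im.astype(int); m=((im[...,2]>1.7*im[...,0])&(im[...,2]-im[...,0]>20)).astype(np.uint8)
    gy=int((uv[1]-y)*4); m[:gy]=0; m[gy+160:]=0; m[:,:190]=0; m[:,370:]=0
    for r_ in range(gy+20,gy+150,10):
        r=np.nonzero(m[r_])[0]; print(r_,(int(r.min()),int(r.max())) if len(r) else None,end=' ')
    fit(m,x,y,lo=gy+45)
E
python3 -c "
from fit import *
st(); look('pics/s4.png')"
```

```text
t 18.85 tcp [ 513.7 -176.8  234.1] rpy [179.9   0.   39.6] gauge mm 213.0 -0.2 F [-0.5  0.2 -0.8] w 32.3 g 8.0 q [ 33.   6. -18.  97.   2.  77. -36.]
300 (247, 301) 310 (243, 301) 320 (242, 303) 330 (238, 304) 340 (236, 306) 350 (233, 305) 360 (229, 299) 370 (228, 294) 380 (244, 288) 390 None 400 None 410 None 420 None [(0.898, 30, 40, -3), (0.895, 27, 40, -3), (0.887, 18, 36, -9), (0.885, 33, 40, -3), (0.884, 21, 36, -9), (0.882, 15, 36, -9), (0.882, 36, 44, 3), (0.88, 39, 44, 3), (0.876, 24, 40, -3), (0.872, 36, 40, -3), (0.871, 39, 48, 6), (0.871, 24, 36, -6)]
```

The tilt is now about 30°, and the vial has slid up slightly in the grip. The better contact is an overhanging lower edge bearing on the vial's upper side. The sleeve's far-side lower edge (z=100) has room and no post nearby.

Emit:
{"api": "arm_command", "payload": {"series": "0 0 0 0.114 240;0 0 0 0.114 240;0 0 0 0.114 240;0 0 0 0.114 240;0 0 0 0.114 240;0 0 0 0.114 240;0 0 0 0.114 240;0 0 0 0 240"}}

```text
time_s: 19.57
tool_pos: [0.5136, -0.1768, 0.2335]
tool_rot: [179.9, -0.0, -5.9]
force: [0.2, 0.3, 0.6]
grip_width: 0.0321
grasp_force: 8.0
```

```bash
python3 -c "
from h import *
st(-105,-66,234)
for n,p in (('ov',(350,188)),('bk',(372,190))):
  w=ray('top',p,.06)[:2]-PC; print(n,w@GX,w@GYv)"
```

```text
t 19.57 tcp [ 513.6 -176.8  233.5] rpy [179.9  -0.   -5.9] gauge mm 212.9 -0.2 F [0.2 0.3 0.6] w 32.1 g 8.0 q [ 31.   6. -16.  97.   2.  77. -81.]
to target, tool mm [ 6.480e+01  3.181e+02 -2.000e-01]
ov -0.017975703717777708 -0.0917436111483791
bk -0.06735452207236003 -0.09402514000554202
```

Emit:
{"api": "arm_command", "payload": {"series": "3.8 18.7 0 0 240;3.8 18.7 0 0 240;3.8 18.7 0 0 240;3.8 18.7 0 0 240;3.8 18.7 0 0 240;3.8 18.7 0 0 240;3.8 18.7 0 0 240;3.8 18.7 0 0 240;3.8 18.7 0 0 240;3.8 18.7 0 0 240;3.8 18.7 0 0 240;3.8 18.7 0 0 240;3.8 18.7 0 0 240;3.8 18.7 0 0 240;3.8 18.7 0 0 240;3.8 18.7 0 0 240;3.8 18.7 0 0 240;0 0 0 0 240"}}

```text
time_s: 21.07
tool_pos: [0.543, -0.5043, 0.2321]
tool_rot: [179.8, 0.1, -5.9]
force: [-0.9, -0.5, -0.7]
grip_width: 0.0322
grasp_force: 8.0
```

Emit:
{"api": "arm_command", "payload": {"series": "0 0 13 0 240;0 0 13 0 240;0 0 13 0 240;0 0 13 0 240;0 0 13 0 240;0 0 13 0 240;0 0 13 0 240;0 0 13 0 240;0 0 13 0 240;0 0 13 0 240;0 0 0 0 240"}}

```text
time_s: 21.98
tool_pos: [0.5434, -0.4984, 0.0989]
tool_rot: [-179.8, 0.3, -5.9]
force: [-0.6, 0.6, -1.4]
grip_width: 0.0323
grasp_force: 8.0
```

```bash
python3 -c "
from h import *
st(-105,-50,103)"
```

```text
t 21.98 tcp [ 543.4 -498.4   98.9] rpy [-179.8    0.3   -5.9] gauge mm -103.6 -64.1 F [-0.6  0.6 -1.4] w 32.3 g 8.0 q [ 45.  33.  -6.  76.   4.  71. -58.]
to target, tool mm [-14.1   1.3  -4. ]
```

Emit:
{"api": "arm_command", "payload": {"series": "-3 0 -2 0 240;-3 0 -2 0 240;-3 0 0 0 240;-3 0 0 0 240;-2 0 0 0 240;-2 0 -1 0 240;-2 0 -1 0 240;-2 0 -1 0 240;-2 0 -1 0 240;0 0 0 0 240"}}

```text
time_s: 22.82
tool_pos: [0.5281, -0.498, 0.1155]
tool_rot: [179.8, -0.6, -5.8]
force: [6.2, -0.7, 2.9]
grip_width: 0.0317
grasp_force: 8.0
```

```bash
python3 -c "
from h import *
st(-105,-34.5,118)"
```

```text
t 22.82 tcp [ 528.1 -498.   115.5] rpy [179.8  -0.6  -5.8] gauge mm -104.9 -48.8 F [ 6.2 -0.7  2.9] w 31.7 g 8.0 q [ 46.  31.  -6.  79.   3.  70. -57.]
to target, tool mm [-14.3   0.1  -2.6]
```

Emit:
{"api": "arm_command", "payload": {"series": "8 0 0 0 240;8 0 4 0 240;0 0 8 0 240;0 0 8 0 240;0 0 0 0 240;0 0 0 0 240", "squeeze": 5}}

```text
time_s: 23.32
tool_pos: [0.5375, -0.4985, 0.0889]
tool_rot: [-179.9, 0.2, -6.0]
force: [0.2, -0.2, 1.0]
grip_width: 0.0323
grasp_force: 5.0
```

```bash
python3 -c "
from h import *
st(-105,-43,93)"
```

```text
t 23.32 tcp [ 537.5 -498.5   88.9] rpy [-179.9    0.2   -6. ] gauge mm -104.4 -58.3 F [ 0.2 -0.2  1. ] w 32.3 g 5.0 q [ 45.  33.  -6.  78.   4.  69. -57.]
to target, tool mm [-15.3   0.6  -4.1]
```

Emit:
{"api": "arm_command", "payload": {"series": "-3 0 -1 0 240;-3 0 -1 0 240;-3 0 -1 0 240;-3 0 -1 0 240;-2 0 -1 0 240;-2 0 -1 0 240;0 0 0 0 240"}}

```text
time_s: 23.9
tool_pos: [0.5234, -0.4976, 0.0982]
tool_rot: [179.9, -0.1, -5.9]
force: [1.8, -0.5, 1.2]
grip_width: 0.0321
grasp_force: 5.0
```

```bash
python3 -c "
from h import *
st(-105,-34.5,103)"
```

```text
t 23.9 tcp [ 523.4 -497.6   98.2] rpy [ 1.799e+02 -1.000e-01 -5.900e+00] gauge mm -105.0 -44.1 F [ 1.8 -0.5  1.2] w 32.1 g 5.0 q [ 46.  31.  -6.  80.   3.  69. -57.]
to target, tool mm [-9.6 -0.  -4.8]
```

Emit:
{"api": "arm_command", "payload": {"series": "-2 0 -1 0 240;-2 0 -1 0 240;-2 0 -1 0 240;-2 0 -1.5 0 240;-1.5 0 -2 0 240;-1 0 -2 0 240;0 0 0 0 240;0 0 0 0 240"}}

```text
time_s: 24.57
tool_pos: [0.5123, -0.4965, 0.1056]
tool_rot: [180.0, 0.0, -6.0]
force: [-0.6, 0.7, 0.5]
grip_width: 0.0319
grasp_force: 5.0
```

```bash
python3 -c "
from h import *
st(-105,-34.5,108)"
```

```text
t 24.57 tcp [ 512.3 -496.5  105.6] rpy [180.   0.  -6.] gauge mm -105.0 -33.0 F [-0.6  0.7  0.5] w 31.9 g 5.0 q [ 46.  30.  -6.  81.   3.  70. -56.]
to target, tool mm [ 1.5 -0.  -2.4]
```

Emit:
{"api": "arm_command", "payload": {"series": "-1 0 0 0 240;-1 0 0 0 240;-1 0 0 0 240;-1 0 0 0 240;0 0 0 0 240"}}

```text
time_s: 24.98
tool_pos: [0.5102, -0.4958, 0.1064]
tool_rot: [180.0, -0.2, -5.9]
force: [4.0, -1.1, 1.2]
grip_width: 0.0325
grasp_force: 5.0
```

```bash
python3 -c "
from h import *
st(-105,-34.5,108)"
```

```text
t 24.98 tcp [ 510.2 -495.8  106.4] rpy [180.   -0.2  -5.9] gauge mm -104.6 -30.8 F [ 4.  -1.1  1.2] w 32.5 g 5.0 q [ 46.  30.  -6.  81.   3.  69. -56.]
to target, tool mm [ 3.7  0.4 -1.6]
```

Emit:
{"api": "arm_command", "payload": {"series": "-1.5 0 0 0 240;-1.5 0 0 0 240;0 0 0 0 240;0 0 0 0 240;3 0 0 0 240;5 0 0 0 240;10 0 0 0 240;10 0 -5 0 240;0 0 -15 0 240;0 0 -20 0 240;0 0 -20 0 240;0 0 -20 0 240;0 0 -20 0 240;0 0 -20 0 240;0 0 -10 0 240;0 0 0 0 240"}}

```text
time_s: 26.32
tool_pos: [0.5345, -0.4993, 0.2382]
tool_rot: [179.9, -0.2, -5.9]
force: [0.2, 0.7, -0.2]
grip_width: 0.0322
grasp_force: 5.0
```

Emit:
{"api": "arm_command", "payload": {"series": "-4 -19 0 0 240;-4 -19 0 0 240;-4 -19 0 0 240;-4 -19 0 0 240;-4 -19 0 0 240;-4 -19 0 0 240;-4 -19 0 0 240;-4 -19 0 0 240;-4 -19 0 0 240;-4 -19 0 0 240;-4 -19 0 0 240;-4 -19 0 0 240;-4 -19 0 0 240;-4 -19 0 0 240;-4 -19 0 0 240;-1 -19 0 0 240;0 -10 0 0 240;0 0 0 0 240"}}

```text
time_s: 27.82
tool_pos: [0.5054, -0.1768, 0.2345]
tool_rot: [-179.9, 0.1, -5.7]
force: [0.6, -0.6, 0.6]
grip_width: 0.0321
grasp_force: 5.0
```

Emit:
{"api": "arm_command", "payload": {"series": "0 0 0 -0.114 240;0 0 0 -0.114 240;0 0 0 -0.114 240;0 0 0 -0.114 240;0 0 0 -0.114 240;0 0 0 -0.114 240;0 0 0 -0.114 240;0 0 0 0 240"}}

```text
time_s: 28.48
tool_pos: [0.5049, -0.1814, 0.2347]
tool_rot: [-180.0, 0.1, 39.8]
force: [0.8, -0.3, 0.1]
grip_width: 0.0321
grasp_force: 5.0
```

```bash
python3 -c "
from fit import *
st(); look('pics/s5.png')"
```

```text
t 28.48 tcp [ 504.9 -181.4  234.7] rpy [-1.80e+02  1.00e-01  3.98e+01] gauge mm 207.4 8.0 F [ 0.8 -0.3  0.1] w 32.1 g 5.0 q [ 33.   5. -17.  98.   2.  77. -35.]
300 (252, 298) 310 (259, 297) 320 (263, 298) 330 (266, 301) 340 (270, 331) 350 (275, 328) 360 (279, 323) 370 (293, 313) 380 None 390 None 400 None 410 None 420 None [(0.58, -9, 48, 3), (0.569, 0, 48, 9), (0.569, -6, 44, 3), (0.564, -6, 48, 6), (0.564, 0, 44, 6), (0.563, -9, 44, 0), (0.563, -12, 48, 0), (0.562, -18, 48, -3), (0.561, -15, 44, -3), (0.56, -3, 44, 3), (0.559, -3, 44, 6), (0.559, -12, 44, 0)]
```

View pics/s5.png

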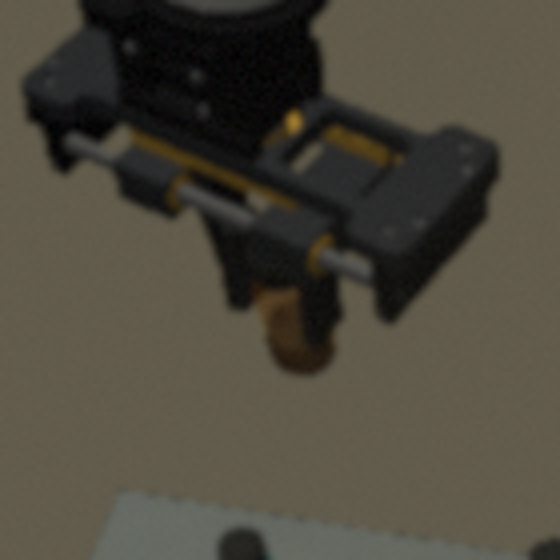

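The vial hangs nearly upright, with its lower end at about (303,352) in the crop. It may have overshot slightly. I'll fit only the unoccluded edges.

```bash
cat >>fit.py <<'E'
def efit(name,left,right,bot):
    o=telemetry.get_obs();Rt=rot(o['tool_rot']);g=o['tool_pos']+Rt.apply([0,0,-.019]);X=Rt.apply([1,0,0]);Y=Rt.apply([0,1,0])
    uv=proj('side',g)[0].astype(int); y0,x0=max(uv[1]-70,0),uv[0]-70; a=np.linspace(0,2*np.pi,60); res=[]
    for th in range(-40,50,2):
        t=np.radians(th);u=np.cos(t)*np.array([0,0,1])+np.sin(t)*X;n=np.cross(u,Y); ring=.0162*(np.cos(a)[:,None]*n+np.sin(a)[:,None]*Y)
        for L in range(24,60,2):
          for dx in range(-6,7,2):
            c=g+X*dx/1e3; P=np.r_[c-u*L/1e3+ring,c+u*(56-L)/1e3+ring]
            q=((proj('side',P)-[x0,y0]+.5)*4).astype(np.int32); m=np.zeros((560,560),np.uint8); cv2.fillConvexPoly(m,cv2.convexHull(q),1)
            e=[]
            for d,f in ((left,np.min),(right,np.max)):
                for r,v in d.items():
                    k=np.nonzero(m[r])[0]; e.append(f(k)-v if len(k) else 40)
            e.append(np.nonzero(m.any(1))[0].max()-bot); res.append((float(np.sqrt(np.mean(np.square(e)))),th,L,dx))
    res.sort(); print([(round(r[0],1),*r[1:]) for r in res[:14]])
E
python3 -c "
from fit import *
efit('',{310:259,320:263,330:266,340:270,350:275,360:280},{345:330,350:328,360:323},376)"
```

```text
[(4.3, -10, 44, 2), (4.4, -10, 42, 2), (4.4, -6, 42, 4), (4.4, -8, 42, 2), (4.4, -8, 44, 4), (4.5, -12, 44, 0), (4.5, -6, 44, 4), (4.5, -4, 44, 6), (4.5, -8, 44, 2), (4.5, -4, 42, 4), (4.7, -2, 42, 6), (4.7, -14, 44, 0), (4.7, -12, 42, 0), (4.7, -2, 44, 6)]
```

The fit gives a lean of about -8°, L of 43 mm, and the bottom centre about 9 mm along tool +x. That is within rocking range, so it will stand flat on release. I'll insert it with that offset.

Emit:
{"api": "arm_command", "payload": {"series": "0 0 0 -0.11 240;0 0 0 -0.11 240;0 0 0 -0.11 240;0 0 0 -0.11 240;0 0 0 -0.11 240;0 0 0 -0.11 240;0 0 0 -0.11 240;0 0 0 0 240"}}

```text
time_s: 29.2
tool_pos: [0.5051, -0.1807, 0.2351]
tool_rot: [-180.0, 0.0, 83.8]
force: [-0.2, 0.6, -1.5]
grip_width: 0.032
grasp_force: 5.0
```

```bash
python3 -c "
from fit import *
st(107,-0.5,60); look('pics/s6.png')
o=telemetry.get_obs();g=o['tool_pos']+[0,0,.019];X=rot(o['tool_rot']).apply([1,0,0]);uv=proj('side',g)[0].astype(int)
for d in (0,6,9,12): print(d,(proj('side',g+X*d/1e3-[0,0,.042])[0]-[uv[0]-70,max(uv[1]-70,0)])*4)"
```

```text
t 29.2 tcp [ 505.1 -180.7  235.1] rpy [-180.     0.    83.8] gauge mm 208.2 7.9 F [-0.2  0.6 -1.5] w 32.0 g 5.0 q [ 35.   5. -19.  98.   2.  78.   9.]
to target, tool mm [-101.1    8.6  175.2]
300 (245, 320) 310 (247, 323) 320 (251, 317) 330 (252, 317) 340 (256, 317) 350 (258, 307) 360 (264, 308) 370 (280, 301) 380 None 390 None 400 None 410 None 420 None [(0.824, -18, 68, 9), (0.822, -24, 68, 0), (0.82, -27, 68, -3), (0.819, -21, 68, 6), (0.818, -30, 64, -9), (0.818, -21, 64, 3), (0.813, -24, 64, 0), (0.813, -30, 68, -9), (0.813, -18, 64, 6), (0.812, -24, 60, -3), (0.812, -27, 64, -6), (0.81, -21, 60, 0)]
0 [291.05609038 349.60105898]
6 [289.18383776 340.27869707]
9 [288.25279765 335.64284145]
12 [287.32512383 331.0237473 ]
```

```bash
cat >jf.py <<'E'
from h import *
import cv2
from scipy.optimize import least_squares
def edges(m,left,right,bot):
    pass
V=[]
for name,pos,yaw in (('s5',(.5049,-.1814,.2347),39.8),('s6',(.5051,-.1807,.2351),83.8)):
    Rt=rot([180,0,yaw]);g=np.array(pos)+[0,0,.019];uv=proj('side',g)[0].astype(int);off=[uv[0]-70,max(uv[1]-70,0)]
    im=cv2.imread(f'pics/{name}.png').astype(int); m=(im[...,2]>1.7*im[...,0])&(im[...,2]-im[...,0]>16)
    print(name,[(r,(int(k.min()),int(k.max()))) for r in range(310,396,6) for k in [190+np.nonzero(m[r,190:370])[0]] if len(k)])
    V.append((Rt.apply([1,0,0]),Rt.apply([0,1,0]),g,off))
E
python3 jf.py
```

```text
s5 [(310, (259, 300)), (316, (261, 300)), (322, (264, 300)), (328, (266, 301)), (334, (269, 331)), (340, (270, 331)), (346, (274, 331)), (352, (274, 331)), (358, (278, 328)), (364, (281, 323)), (370, (293, 313))]
s6 [(310, (247, 324)), (316, (246, 318)), (322, (249, 316)), (328, (250, 317)), (334, (252, 317)), (340, (256, 317)), (346, (258, 319)), (352, (260, 316)), (358, (263, 313)), (364, (268, 308)), (370, (276, 301))]
```

View pics/s6.png

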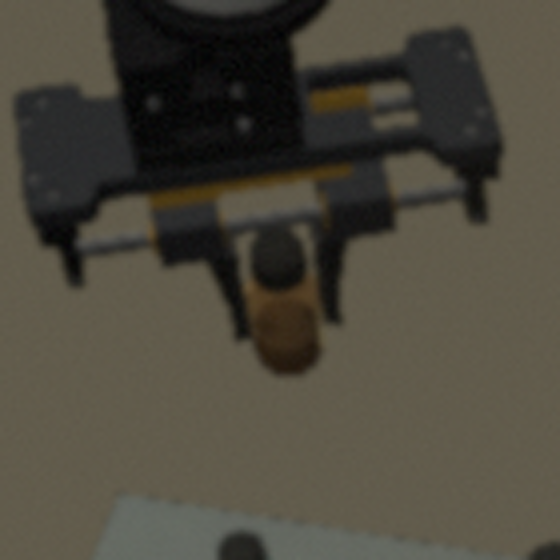

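s6 shows the cap top at about (278,252) and the bottom disc at about (288,345), both visible between the fingers. I'll run a joint fit on those with the s5 edges.

```bash
cat >>jf.py <<'E'
a=np.linspace(0,2*np.pi,80)
def hull(v,th,L,dx,lo,hi,r=.0162):
    X,Y,g,off=V[v];t=np.radians(th);u=np.cos(t)*np.array([0,0,1])+np.sin(t)*X;n=np.cross(u,Y);ring=r*(np.cos(a)[:,None]*n+np.sin(a)[:,None]*Y)
    c=g+X*dx/1e3;return (proj('side',np.r_[c+u*(lo-L)/1e3+ring,c+u*(hi-L)/1e3+ring])-off+.5)*4
def rows(q,rs):
    m=np.zeros((560,560),np.uint8);cv2.fillConvexPoly(m,cv2.convexHull(q.astype(np.int32)),1)
    o=[]
    for r in rs:
        k=np.nonzero(m[r])[0];o.append((k.min(),k.max()) if len(k) else (300,300))
    return np.array(o,float),np.nonzero(m.any(1))[0].max()
im=cv2.imread('pics/s6.png').astype(int).sum(2);print('col278',[(r,int(im[r,278])) for r in range(205,300,5)])
best=[]
for th in range(-30,31,3):
  for L in range(28,58,2):
    for dx in (-6,-4,-2,0,2,4,6,8):
      A,ba=rows(hull(0,th,L,dx,0,56),[316,328,340,352,364]);B,bb=rows(hull(1,th,L,dx,0,56),[316,328,340,352,364])
      e=np.r_[A[:,0]-[261,266,270,274,281],A[2:,1]-[331,331,323],ba-375,B[:,0]-[246,250,256,260,268],B[1:,1]-[317,317,316,308],bb-376]
      C=hull(1,th,L,dx,60,74,.012)[:,1]; e=np.r_[e,2*(C.min()-222)/1.0]
      best.append((float(np.sqrt((e**2).mean())),th,L,dx,round(float(dx-L*np.sin(np.radians(th))),1)))
best.sort();print([(round(b[0],1),)+b[1:] for b in best[:14]])
E
python3 jf.py
```

```text
s5 [(310, (259, 300)), (316, (261, 300)), (322, (264, 300)), (328, (266, 301)), (334, (269, 331)), (340, (270, 331)), (346, (274, 331)), (352, (274, 331)), (358, (278, 328)), (364, (281, 323)), (370, (293, 313))]
s6 [(310, (247, 324)), (316, (246, 318)), (322, (249, 316)), (328, (250, 317)), (334, (252, 317)), (340, (256, 317)), (346, (258, 319)), (352, (260, 316)), (358, (263, 313)), (364, (268, 308)), (370, (276, 301))]
col278 [(205, 265), (210, 251), (215, 202), (220, 155), (225, 119), (230, 100), (235, 95), (240, 92), (245, 98), (250, 94), (255, 92), (260, 81), (265, 78), (270, 69), (275, 57), (280, 48), (285, 49), (290, 89), (295, 142)]
[(4.4, -12, 44, 0, 9.1), (4.5, -9, 46, 2, 9.2), (4.5, -12, 46, 0, 9.6), (4.7, -12, 46, 2, 11.6), (4.8, -12, 48, 2, 12.0), (4.9, -9, 48, 4, 11.5), (5.0, -9, 48, 2, 9.5), (5.0, -9, 44, 2, 8.9), (5.1, -9, 44, 0, 6.9), (5.2, -12, 42, -2, 6.7), (5.2, -9, 46, 4, 11.2), (5.3, -15, 44, -2, 9.4), (5.3, -15, 46, 0, 11.9), (5.3, -12, 44, -2, 7.1)]
```

Emit:
{"api": "arm_command", "payload": {"series": "-12 1 0 0 240;-15 1 5 0 240;-15 1 10 0 240;-15 1 15 0 240;-15 1 17 0 240;-15 1 18 0 240;-9 1 18 0 240;-5 1 18 0 240;0 0 18 0 240;0 0 18 0 240;0 0 16 0 240;0 0 12 0 240;0 0 8 0 240;0 0 0 0 240;0 0 0 0 240", "squeeze": 8}}

```text
time_s: 30.5
tool_pos: [0.5023, -0.2817, 0.0623]
tool_rot: [-180.0, 0.0, 83.9]
force: [0.5, -1.1, 0.4]
grip_width: 0.0319
grasp_force: 8.0
```

```bash
python3 -c "
from h import *
st(107,0,43)"
```

```text
t 30.5 tcp [ 502.3 -281.7   62.3] rpy [-180.     0.    83.9] gauge mm 107.4 -0.2 F [ 0.5 -1.1  0.4] w 31.9 g 8.0 q [ 39.  18. -15. 104.   5.  59.  16.]
to target, tool mm [-0.4 -0.1 19.3]
```

Emit:
{"api": "arm_command", "payload": {"series": "0 0 3 0 240;0 0 3 0 240;0 0 3 0 240;0 0 2 0 240;0 0 2 0 240;0 0 0 0 240"}}

```text
time_s: 31.0
tool_pos: [0.5023, -0.2809, 0.0492]
tool_rot: [-180.0, -0.0, 83.9]
force: [-0.4, -0.3, -0.7]
grip_width: 0.0325
grasp_force: 8.0
```

Emit:
{"api": "arm_command", "payload": {"series": "0 0 2 0 240;0 0 2 0 240;0 0 2 0 240;0 0 0 0 240"}}

```text
time_s: 31.33
tool_pos: [0.504, -0.2805, 0.0454]
tool_rot: [179.9, -0.0, 83.9]
force: [-1.3, 2.6, 8.8]
grip_width: 0.0321
grasp_force: 8.1
```

Contact is at TCP 46, between my rim estimate (52) and floor estimate (43). I'll ease off and probe sideways to confirm the bottom is inside the bore.

Emit:
{"api": "arm_command", "payload": {"series": "0 0 -2 0 240;0 0 -2 0 240;-2 0 0 0 240;-2 0 0 0 240;-2 0 0 0 240;-1 0 0 0 240;0 0 0 0 240"}}

```text
time_s: 31.92
tool_pos: [0.5016, -0.2881, 0.0473]
tool_rot: [-180.0, -0.0, 83.9]
force: [-0.7, 0.8, -0.7]
grip_width: 0.0322
grasp_force: 8.0
```

Emit:
{"api": "arm_command", "payload": {"series": "2 0 0 0 240;3 0 0 0 240;3 0 0 0 240;3 0 0 0 240;2 0 0 0 240;0 0 0 0 240"}}

```text
time_s: 32.42
tool_pos: [0.5034, -0.2752, 0.0478]
tool_rot: [180.0, 0.1, 83.9]
force: [-0.4, -1.7, -0.3]
grip_width: 0.0321
grasp_force: 8.0
```

```bash
python3 -c "
from h import *
st(107,0,43)"
```

```text
t 32.42 tcp [ 503.4 -275.2   47.8] rpy [1.80e+02 1.00e-01 8.39e+01] gauge mm 114.0 -0.5 F [-0.4 -1.7 -0.3] w 32.1 g 8.0 q [ 39.  18. -15. 105.   6.  57.  16.]
to target, tool mm [-7.  -0.5  4.9]
```

Emit:
{"api": "arm_command", "payload": {"series": "2 0 0 0 240;2 0 0 0 240;2 0 0 0 240;0 0 0 0 240;0 0 0 0 240"}}

```text
time_s: 32.83
tool_pos: [0.504, -0.269, 0.0476]
tool_rot: [180.0, 0.0, 83.9]
force: [-0.4, -2.2, 1.1]
grip_width: 0.032
grasp_force: 8.0
```

```bash
python3 -c "
from h import *
st(120,0,43)"
```

```text
t 32.83 tcp [ 504.  -269.    47.6] rpy [180.    0.   83.9] gauge mm 120.3 -0.5 F [-0.4 -2.2  1.1] w 32.0 g 8.0 q [ 38.  18. -15. 105.   6.  57.  15.]
to target, tool mm [-0.3 -0.5  4.6]
```

A steady 2.2 N resistance, equal to the pivot force, means the bottom is inside the bore and the wall has swung the vial back to near upright. Now I'll lower it to the floor.

Emit:
{"api": "arm_command", "payload": {"series": "-1.5 0 0 0 240;0 0 1.5 0 240;0 0 1.5 0 240;0 0 1.5 0 240;0 0 1.5 0 240;0 0 0 0 240"}}

```text
time_s: 33.33
tool_pos: [0.5044, -0.2723, 0.0431]
tool_rot: [179.9, 0.1, 83.9]
force: [-1.7, -1.7, 7.8]
grip_width: 0.0317
grasp_force: 8.0
```

```bash
python3 -c "
from h import *
st(117,0,43)"
```

```text
t 33.33 tcp [ 504.4 -272.3   43.1] rpy [1.799e+02 1.000e-01 8.390e+01] gauge mm 117.0 -1.2 F [-1.7 -1.7  7.8] w 31.7 g 8.0 q [ 39.  19. -15. 105.   6.  57.  15.]
to target, tool mm [-0.  -1.2  0.1]
```

Emit:
{"api": "arm_command", "payload": {"series": "0 0 2 0 240;0 0 0 0 240;0 0 -2.5 0 240;0 0 0 0 150;0 0 0 0 120;0 0 0 0 100;0 0 0 0 60;0 0 0 0 60;0 0 0 0 60;0 0 0 0 60"}}

```text
time_s: 34.17
tool_pos: [0.5036, -0.2706, 0.0419]
tool_rot: [-180.0, -0.0, 83.9]
force: [0.4, 0.0, 0.4]
grip_width: 0.0641
grasp_force: 0.0
```

```bash
python3 -c "
from h import *
st(117,0,43)"
```

```text
t 34.17 tcp [ 503.6 -270.6   41.9] rpy [-180.    -0.    83.9] gauge mm 118.6 -0.3 F [0.4 0.  0.4] w 64.1 g 0.0 q [ 39.  19. -15. 105.   6.  57.  15.]
to target, tool mm [-1.6 -0.3 -1.1]
```

Emit:
{"api": "arm_command", "payload": {"series": "0 0 -8 0 20;0 0 -15 0 20;0 0 -18 0 20;0 0 -20 0 20;0 0 -20 0 20;0 0 -20 0 20;0 0 -20 0 120;0 0 -20 0 240;0 0 -18 0 255;0 0 -12 0 255;-10 0 0 0 255;-20 0 0 0 255;-20 0 0 0 255;-20 0 0 0 255;-20 0 0 0 255;-20 0 0 0 255;-20 0 0 0 255;-20 0 0 0 255;-15 0 0 0 255;-8 0 0 0 255"}}

```text
time_s: 35.83
tool_pos: [0.4835, -0.4455, 0.2116]
tool_rot: [-179.9, 0.0, 83.7]
force: [0.5, -0.4, 0.0]
grip_width: 0.0017
grasp_force: 0.0
```

```bash
python3 -c "
from h import *
import cv2
st(-54.3,0,158)
a=cv2.imread('pics/top0.png').astype(int);b=cams.read_camera('top').astype(int);s=cams.read_camera('side').astype(int);s0=cv2.imread('pics/side0.png').astype(int)
for n,p,q,(y0,y1,x0,x1) in (('top',a,b,(205,236,270,305)),('side',s0,s,(168,212,278,316))):
  for k in (p,q):
    c=k[y0:y1,x0:x1]; am=(c[...,2]>1.6*c[...,0])&(c[...,2]-c[...,0]>15); yy,xx=np.nonzero(am); print(n,am.sum(),(xx.mean()+x0).round(1),(yy.mean()+y0).round(1),xx.min()+x0,xx.max()+x0,yy.min()+y0,yy.max()+y0)
# ascii of top crop now vs before (gray)
for k in (a,b):
  for r in range(206,236,2): print(' '.join('%3d'%v for v in k[r,272:304:2].mean(1)))
  print()
"
```

```text
t 35.83 tcp [ 483.5 -445.5  211.6] rpy [-179.9    0.    83.7] gauge mm -57.5 1.1 F [ 0.5 -0.4  0. ] w 1.7 g 0.0 q [ 48.  20. -10.  83.   3.  78.  32.]
to target, tool mm [ 3.2  1.2 53.6]
top 84 288.1 221.4 279 293 213 227
top 79 286.6 221.0 278 291 213 227
side 145 293.5 192.5 288 302 185 203
side 101 299.5 208.2 282 315 204 211
128  96  80  79  79  81  80  79  79  79  79  79  79  79  80  80
128  89  81  80  80  81  78  78  78  79  79  80  80  80  80  80
129  87  81  80  79  67  51  45  51  58  73  77  79  78  78  78
121  82  81  74  45  37  35  36  35  35  41  67  80  79  80  80
114  83  77  47  37  41  44  39  42  39  38  40  71  80  80  80
113  81  63  38  43  42  41  37  39  49  39  38  46  79  80  81
105  81  54  41  47  46  44  42  34  55  49  41  40  75  81  80
 98  82  44  41  45  43  45  41  34  51  51  41  40  67  82  80
 89  80  47  39  45  44  43  41  33  58  50  39  39  71  82  80
 88  82  57  37  44  41  42  38  53  55  44  41  41  79  81  83
 82  82  67  37  42  49  47  54  55  42  39  41  59  80  81  81
 82  81  81  61  37  37  38  42  41  36  39  50  79  81  80  81
 
[... 451 characters left out ...]
  85  80  49  45  41  42  48  48  40  39  42  74  84  82  83
116  85  64  47  48  43  43  38  54  40  40  38  48  83  84  84
110  83  59  50  48  47  43  36  50  53  44  41  41  80  84  84
101  84  47  48  48  44  42  35  53  54  44  42  41  70  84  84
 93  83  49  47  47  45  43  40  61  51  44  41  42  74  84  84
 91  86  61  48  44  42  39  53  58  46  44  42  43  82  85  85
 86  84  71  44  47  52  53  51  49  44  40  42  63  85  84  84
 87  83  84  64  36  37  40  43  40  39  41  53  83  83  85  84
 85  84  84  83  64  43  40  36  41  42  64  83  85  85  85  85
 85  85  86  85  85  81  74  69  73  83  86  86  86  85  85  85
109 135 113  99  95  89  86  84  85  86  86  86  85  86  86  86
```

The vial stands upright in the socket; its top view matches the original apart from a shift of about 3 mm. Next, the button.

Emit:
{"api": "arm_command", "payload": {"series": "3.2 1.2 10 0 255;0 0 15 0 255;0 0 12 0 255;0 0 10 0 255;0 0 6 0 255;0 0 4 0 255;0 0 3 0 255;0 0 3 0 255;0 0 3 0 255;0 0 3 0 255;0 0 0 0 255"}}

```text
time_s: 36.85
tool_pos: [0.4871, -0.4397, 0.1441]
tool_rot: [180.0, 0.0, 83.9]
force: [0.9, -0.4, 0.1]
grip_width: 0.0004
grasp_force: 0.0
```

Emit:
{"api": "arm_command", "payload": {"series": "0 0 3 0 255;0 0 3 0 255;0 0 2 0 255;0 0 0 0 255"}}

```text
time_s: 37.18
tool_pos: [0.4873, -0.4399, 0.141]
tool_rot: [179.9, 0.1, 83.9]
force: [-6.2, 5.8, 21.5]
grip_width: 0.0005
grasp_force: 10.6
```

```bash
python3 -c "
from h import *
st(-54.3,0,141)"
```

```text
t 37.18 tcp [ 487.3 -439.9  141. ] rpy [1.799e+02 1.000e-01 8.390e+01] gauge mm -51.5 -2.1 F [-6.2  5.8 21.5] w 0.5 g 10.6 q [ 48.  22. -10.  88.   4.  70.  31.]
to target, tool mm [-2.8 -2.1  0. ]
```

Emit:
{"api": "arm_command", "payload": {"series": "0 0 -6 0 255;0 0 -10 0 255;0 0 -15 0 200;0 0 -15 0 120;0 0 -15 0 80;0 0 -6 0 80;14 -0.5 0 0 80;16 -0.5 0 0 80;16 -0.5 0 0 80;14 -0.5 0 0 80;6 0 0 0 80;0 0 0 0 80"}}

```text
time_s: 38.18
tool_pos: [0.4927, -0.371, 0.2029]
tool_rot: [-180.0, -0.0, 84.1]
force: [0.6, 0.0, 0.4]
grip_width: 0.0563
grasp_force: 0.0
```

```bash
python3 -c "
from h import *
st(16.1,0,139)"
```

```text
t 38.18 tcp [ 492.7 -371.   202.9] rpy [-180.    -0.    84.1] gauge mm 17.6 -0.1 F [0.6 0.  0.4] w 56.3 g 0.0 q [ 44.  15. -12.  89.   3.  76.  26.]
to target, tool mm [-1.6 -0.1 63.9]
```

Emit:
{"api": "arm_command", "payload": {"series": "-1.6 0 10 0 80;0 0 14 0 80;0 0 14 0 80;0 0 12 0 80;0 0 8 0 80;0 0 3.5 0 80;0 0 0 0 160;0 0 0 0 220;0 0 0 0 250;0 0 0 0 250;0 0 0 0 250;0 0 0 0 250;0 0 0 0 250;0 0 0 0 250;0 0 0 0 250", "squeeze": 45}}

```text
time_s: 39.43
tool_pos: [0.4918, -0.3754, 0.1418]
tool_rot: [180.0, 0.0, 83.9]
force: [-0.0, 0.2, 0.5]
grip_width: 0.0167
grasp_force: 45.0
```

```bash
python3 -c "
from h import *
st(116.1,0,141)"
```

```text
t 39.43 tcp [ 491.8 -375.4  141.8] rpy [180.    0.   83.9] gauge mm 13.1 0.3 F [-0.   0.2  0.5] w 16.7 g 45.0 q [ 45.  18. -12.  93.   4.  69.  26.]
to target, tool mm [103.    0.4   0.7]
```

Emit:
{"api": "arm_command", "payload": {"series": "0 0 0 0 250;0 0 0 0 250"}}

```text
time_s: 39.6
tool_pos: [0.4918, -0.3754, 0.1418]
tool_rot: [180.0, 0.0, 83.9]
force: [-0.1, -0.1, 2.3]
grip_width: 0.0169
grasp_force: 45.0
```

Emit:
{"api": "arm_command", "payload": {"series": "4 0 0 0 250;8 0 0 0 250;8 0 0 0 250;8 0 0 0 250;8 0 0 0 250;8 0 0 0 250;8 0 0 0 250;8 0 0 0 250;8 0 0 0 250;8 0 0 0 250;8 0 0 0 250;6 0 0 0 250;4 0 0 0 250;2 0 0 0 250;0 0 0 0 250;0 0 0 0 250"}}

```text
time_s: 40.93
tool_pos: [0.502, -0.2803, 0.1418]
tool_rot: [180.0, 0.1, 83.9]
force: [1.8, -6.4, -1.0]
grip_width: 0.0168
grasp_force: 45.0
```

```bash
cat >pt.py <<'E'
from h import *
import cv2,sys
st(113.1,0,141)
ax=[]
for i in range(4):
    s=cams.read_camera('side'); o=telemetry.get_obs(); ax.append((o['tool_pos'][:2]-PC)@GX*1e3)
print('x',np.round(ax,1))
t=cams.read_camera('top'); cv2.imwrite(f'pics/p{sys.argv[1]}s.png',s);cv2.imwrite(f'pics/p{sys.argv[1]}t.png',t)
for n,im in (('side',s),('top',t)):
    for gy in (40,44,48,52,56):
        g=[(x,im[tuple(np.round(proj(n,[*g2w(x,gy),.0125])[0][::-1]).astype(int))].mean().astype(int)) for x in range(84,150,3)]
        print(n,gy,' '.join(f'{int(v)}' for _,v in g))
E
python3 pt.py 1
```

```text
t 40.93 tcp [ 502.  -280.3  141.8] rpy [1.80e+02 1.00e-01 8.39e+01] gauge mm 108.8 0.3 F [ 1.8 -6.4 -1. ] w 16.8 g 45.0 q [ 39.  13. -15. 100.   4.  68.  18.]
to target, tool mm [4.3 0.3 0.8]
x [108.7 108.7 108.6 108.6]
side 40 153 151 162 160 154 155 167 163 159 143 125 120 142 154 154 152 158 157 156 149 131 82
side 44 165 163 165 165 165 167 168 167 165 155 133 109 116 122 124 125 139 120 119 117 104 75
side 48 166 164 164 162 161 163 164 166 161 156 135 114 144 159 153 147 139 157 155 131 102 79
side 52 155 158 163 162 149 161 164 160 153 149 128 127 152 159 156 163 161 157 153 154 137 84
side 56 142 146 156 151 136 150 155 145 151 153 140 131 151 153 139 150 157 142 152 145 122 90
top 40 57 47 30 33 35 54 52 64 77 71 77 88 91 91 92 91 91 90 91 91 87 81
top 44 66 36 32 33 32 42 42 49 77 81 71 83 92 91 92 91 91 91 91 90 91 88
top 48 52 41 32 32 30 29 30 51 71 83 75 82 89 91 91 91 91 91 90 91 92 92
top 52 110 46 32 33 33 30 27 46 58 73 71 67 88 91 92 91 91 92 90 91 92 92
top 56 158 125 32 31 34 34 30 34 47 72 74 64 77 92 92 92 91 91 91 91 91 92
```

Emit:
{"api": "arm_command", "payload": {"series": "2 0 0 0 250;2 0 0 0 250;0.5 0 0 0 250;0 0 0 0 250;0 0 0 0 250;0 0 0 0 250"}}

```text
time_s: 41.68
tool_pos: [0.5025, -0.2761, 0.1418]
tool_rot: [179.9, 0.1, 83.9]
force: [2.1, -6.2, -0.2]
grip_width: 0.0169
grasp_force: 45.0
```

```bash
cat >pt2.py <<'E'
from h import *
import cv2
st(113.1,0,141)
s=cams.read_camera('side').astype(np.float32); s0=cv2.imread('pics/side0.png').astype(np.float32)
cv2.imwrite('pics/p2s.png',s)
p0=ray('side',(278.6,220.7),.016)[:2]-PC; print('tip0 gauge',p0@GX*1e3,p0@GYv*1e3)
for nm,im,sh in (('start',s0,0),('now',s,100)):
  for gy in (36,40,42,44,46,48,50,54):
    xs=np.arange(sh+4,sh+44,2); uv=np.array([proj('side',[*g2w(x,gy),.0125])[0] for x in xs],np.float32)
    v=cv2.remap(im.mean(2),uv[:,0][None],uv[:,1][None],cv2.INTER_LINEAR)[0]; print(nm,gy,' '.join('%3d'%a for a in v))
xs=np.arange(104,144,2)
for gy in (36,40,44,48,52,56):
    uv=np.array([proj('side',[*g2w(x,gy),.0125])[0] for x in xs],np.float32); print('start mark',gy,' '.join('%3d'%a for a in cv2.remap(s0.mean(2),uv[:,0][None],uv[:,1][None],cv2.INTER_LINEAR)[0]))
E
python3 pt2.py
```

```text
t 41.68 tcp [ 502.5 -276.1  141.8] rpy [1.799e+02 1.000e-01 8.390e+01] gauge mm 113.0 0.3 F [ 2.1 -6.2 -0.2] w 16.9 g 45.0 q [ 39.  13. -15. 100.   4.  68.  17.]
to target, tool mm [0.1 0.3 0.8]
tip0 gauge 69.59717025998864 44.455604790586186
start 36  67  74  88  96 100 100  99  98  99 100 100  99  97  97  97  99 102 103 101  99
start 40  73  96 125 146 154 155 152 148 145 145 147 149 149 146 145 146 149 150 150 150
start 42  73  97 128 153 162 159 151 142 136 134 136 139 141 137 135 138 140 141 140 139
start 44  73  95 129 155 163 158 146 130 121 119 119 119 117 112 115 118 121 120 118 114
start 46  74  97 131 154 163 161 150 138 130 127 125 124 121 119 117 117 119 120 120 118
start 48  71  97 129 153 163 162 158 155 152 149 146 144 143 143 141 139 138 140 142 143
start 50  73  97 128 151 159 158 155 157 160 159 155 152 153 156 157 155 154 155 157 159
start 54  74  93 125 148 154 146 141 147 157 158 150 144 149 156 156 150 146 150 157 162
now 36 103 103 101 100  98  93  88  91  95 100 102 103 104 104 106 104 104 104 102  96
now 40 158 156 156 153 144 129 119 123 138 150 153 152 151
[... 532 characters left out ...]
50 147 151 153 142
start mark 36 103 101 100 100  97  92  87  91  95  99  99 102 103 104 105 103 103 103 101  96
start mark 40 158 155 154 151 144 129 123 130 146 157 159 159 159 158 159 158 159 157 153 140
start mark 44 166 165 164 160 149 133 124 133 153 163 167 166 164 164 164 165 165 164 157 142
start mark 48 164 163 161 158 149 136 125 139 155 164 167 165 163 163 163 164 164 162 156 143
start mark 52 158 156 155 155 149 131 126 135 152 160 158 157 159 160 159 155 153 154 154 141
start mark 56 148 143 148 153 146 132 122 128 145 147 144 142 149 155 151 142 137 145 147 139[ WARN:0@0.765] global loadsave.cpp:1063 imwrite_ Unsupported depth image for selected encoder is fallbacked to CV_8U.
```

Relative to the mark, the pointer edge profile is exactly 100 mm from its starting position, and the arm is steady. Handing in.

```bash
python3 -c "
from h import *
st(); print(env.sign_off())"
```

```text
t 41.73 tcp [ 502.5 -276.1  141.8] rpy [1.799e+02 1.000e-01 8.390e+01] gauge mm 113.0 0.3 F [ 0.9 -6.4 -0.2] w 16.9 g 45.0 q [ 39.  13. -15. 100.   4.  68.  17.]
the job is handed in; nothing more can be done
None
```

I handed the job in at 41.7 s: the vial was tilted to about 45° for over 2 s (image fit) and stands in the socket again, the lock button is fully in, and the gripper holds the post with the pointer at the long mark; the hand-in gave no verdict.

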